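# Change over the pull-out trays on the kiosk counter

### The arm

A 6-joint arm with a two-finger parallel gripper is mounted at the origin on a cart in front of the work surface, level with it; the furniture and walls round the work are solid. World frame = base frame: x ahead of the robot, y to its left, z up, the work surface at z = 0. Lengths are in mm, angles in rad, forces in N, time in s.
With the tool pointing down it reaches from about 350 to 775 mm from the base axis. Payload 7.3 kg.
Tool frame: the origin (TCP) lies at the very end of the fingers, on their centre line; the grasp point (between the pads) lies 19 mm behind it (bot.tcp_to_grasp is the distance from the TCP to the grasp point, in mm); z points along the fingers, y is the direction in which the jaws open and shut (so a half turn about z gives the same grasp; the last joint's range is limited). The gripper opens to 92 mm and grips with 3 to 60 N. Pads are 19 mm wide; open, the fingers measure 130 mm over their backs; the gripper's body (75 mm by 190 mm) begins 47 mm behind the grasp point.
Start: joints at [-1.333, 0.342, 1.524, -0, 1.275, -0.146], TCP at [196.608, -486.816, 226.741] pointing down, gripper open.
Joint ranges: [-2.53, 2.53], [-0.77, 2.02], [0.04, 2.7], [-1, 4.14], [0.28, 2.66], [-3.11, 3.11]. Speed limits (rad/s): [2.57, 2.57, 3.14, 3.14, 3.14, 3.14].

### API

Orientations are given as [roll, pitch, yaw] about the fixed x, y, z axes, in that order (R = Rz(yaw) Ry(pitch) Rx(roll)).
In Python, from plant import bot gives the robot as it stands. The module is installed in compiled form; this text tells all that it offers.
- The arm moves only by the tool carry_out, never from a script. Its argument "motion" is a list of rows, each a list of 5 numbers: the closure, from 0 (fully open) to 1 (shut), then the shift along the tool's x, y, z in mm, then the turn about the tool's z in degrees. In form: [[claw, dx, dy, dz, spin], ...]. A call has 1 to 10 rows; each row is the pose to reach, as a shift and turn from the pose measured when the call began, along the tool's axes at that moment; what a row does not reach only later rows make up. A row lasts 1/8 s, in which the tool goes at most 62.5 mm and 10.7 degrees, less where a joint would pass 70% of its speed; a pose out of reach is approached as far as the arm can. A call with a gripper value outside its range is refused whole. The fingers move at their own pace and stop on an object; the grip force is fixed at half the most. Time passes only in rows, so rows that repeat a pose let the fingers close. It gives the time, the measured TCP pose, the force and the opening at its end, in the units of the state.
- bot.get_obs(): the state, without advancing time (a new reading comes with each control period).
- bot.capture(name): name is "side" or "top"; returns a dict with "color" (384x512x3 uint8, red, green, blue), "depth" (384x512 float32, mm along the optical axis (not along the pixel's ray), 0 where there is no reading), "K" (3x3 intrinsics, pixels), "camera_from_world" (4x4, takes a point from world to camera coordinates). Camera axes: x right, y down, z forward; pixel columns grow to the right and rows downward; lengths in mm; the calibration is good to about 2 mm. A picture is of the moment at which its call begins.
- bot.close_job(): hands the job in, once; it reports no verdict.
The state is a dict: "time": time; "joint_positions": joint angles; "dq": joint speeds; "tau": joint torques, N m; "tool_pos": TCP position; "tcp_rot": TCP orientation; "contact_force": force on the tool from outside, world axes, zero at the start; "moment": the same for the moment, N m; "grip_width": finger opening in mm.
Only numpy, scipy, OpenCV 4.12 (cv2) and the standard library are available. Lean on these libraries where they do the work, as an engineer would, in place of code of your own. Each camera call takes 0.05 s, during which the arm holds its last target.

### The job

On the white counter stand two low grey tray units: the wide one (cup lids) was left part open, the narrow one (stirrers) is shut. Push the wide unit's tray fully home, then hook a fingertip behind the front lip of the narrow unit's tray and draw it out as far as its stop. Push and pull with the fingertips only, without gripping either lip, and leave the loose things on and beside the units where they are.

Things in the scene. Friction and masses are not known exactly. Their poses are not given: they have to be found in the camera images.
- wide_unit: Housing of the wide tray unit: a low grey sheet-metal box fixed to the counter, 110 mm deep (x) x 130 mm wide (y) x 45 mm high. Origin: centre of its underside, on the counter. Its x axis points from the front to the back, so the tray draws out along its -x; z up. The flat top reaches from x = -55 to +55 mm at z = 45 mm. A sweets pack lies on it.
- wide_lip (a point): Middle of the top edge of the wide tray's front lip (moves with the tray; axes as its housing). The lip is a steel upstand 130 mm wide, 5 mm thick (bead along its top 7 mm thick), from 7 to 34.5 mm above the counter. With the tray home this point lies 113.5 mm in front (-x) of the housing's origin.
- wide_pocket (a point): Middle of the floor of the wide tray's open finger pocket, 10 mm above the counter, 30.5 mm behind (+x of) the lip's middle; moves with the tray, axes as its housing. Pocket: 110 mm wide between side walls 26 mm high, 62 mm from the lip back to a 24 mm high divider; with the tray home its front 56 mm lie clear of the housing's top.
- wide_tray (a joint): Travel of the wide tray in m: 0 = fully home, grows as it comes out towards the front, 0.08 = out at its stop. Starts 0.03 to 0.055 out. It slides stiffly (about 2 N to move it), stays where it is left and cannot be lifted off its rails.
- narrow_unit: Housing of the narrow tray unit: a low grey sheet-metal box fixed to the counter, 110 mm deep (x) x 84 mm wide (y) x 45 mm high. Origin: centre of its underside, on the counter. Its x axis points from the front to the back, so the tray draws out along its -x; z up. The flat top reaches from x = -55 to +55 mm at z = 45 mm. A jigger and a bottle cap stand on the back half of its top.
- narrow_lip (a point): Middle of the top edge of the narrow tray's front lip (moves with the tray; axes as its housing). The lip is a steel upstand 84 mm wide, 5 mm thick (bead along its top 7 mm thick), from 7 to 34.5 mm above the counter. With the tray home this point lies 113.5 mm in front (-x) of the housing's origin.
- narrow_pocket (a point): Middle of the floor of the narrow tray's open finger pocket, 10 mm above the counter, 30.5 mm behind (+x of) the lip's middle; moves with the tray, axes as its housing. Pocket: 64 mm wide between side walls 26 mm high, 62 mm from the lip back to a 24 mm high divider; with the tray home its front 56 mm lie clear of the housing's top.
- narrow_tray (a joint): Travel of the narrow tray in m: 0 = fully home, grows as it comes out towards the front, 0.08 = out at its stop. Starts at 0 to 0.01. It slides stiffly (about 2 N to move it), stays where it is left and cannot be lifted off its rails.
- sweets: Bystander: flat sweets pack, 85 x 130 x 22 mm, lying loose on the wide unit's top. Origin: centre of its underside.
- measure: Bystander: hourglass-shaped metal jigger, 45 mm across, 87 mm high, standing loose on the narrow unit's top. Origin: centre of its underside.
- bottle_cap: Bystander: bottle cap, 31 mm across, 14 mm high, loose on the narrow unit's top. Origin: centre of its underside.
- nozzle: Bystander: plain round tap nozzle, 29 mm across its foot, 62 mm high, standing loose on the counter on the right (-y) side of the narrow unit, near its back. Origin: centre of its underside.

How it is judged:
By the outcome, as a careful person would: the job done as asked, in the order asked, and still so for the second after the job is handed in, with the robot touching nothing.
It also fails if it takes over 45 s, if anything falls off the work surface, if the arm or the gripper's body presses on something with over 40 N, if the wrist force passes 120 N, or if a joint passes its speed limit or range.

## Working session

There is one attempt and no reset: what is moved stays moved. The work goes in short steps, Python scripts to look and compute and a tool call to move; the robot and the scene stay as the last step left them, time stands still between calls to the robot, and variables do not carry over. Pictures are saved under pics/ and viewed, and the job is handed in when it is done.

Besides the shell and the picture viewer there is one more tool, called after "Call:" as name(argument=value, ...) on one line, values as JSON. carry_out: Moves the arm, as the interface text tells. Its arguments: {"type":"object","properties":{"motion":{"type":"array","items":{"type":"array","items":{"type":"number"}}}},"required":["motion"]}

```bash
mkdir -p pics; python3 - <<'E'
from plant import bot
import cv2,numpy as np
o=bot.get_obs()
print({k:np.round(v,3) for k,v in o.items()})
for n in("side","top"):
    c=bot.capture(n); cv2.imwrite(f"pics/{n}0.png",c["color"][:,:,::-1]); np.savez(f"{n}0.npz",**c)
    print(n,c["K"].round(1).tolist(),c["camera_from_world"].round(3).tolist())
E
```

```text
{'time': np.float64(0.0), 'joint_positions': array([-1.333,  0.343,  1.525,  0.   ,  1.275, -0.146]), 'dq': array([ 0.   , -0.   , -0.001, -0.001, -0.   , -0.002]), 'tau': array([  0.   , -43.124, -24.422,   0.072,   0.056,  -0.   ]), 'tool_pos': array([ 196.495, -486.412,  226.036]), 'tcp_rot': array([-3.14 , -0.   ,  0.384]), 'contact_force': array([-0.499,  0.02 , -0.637]), 'moment': array([-0.004,  0.055, -0.029]), 'grip_width': np.float64(91.977)}
side [[416.2, 0.0, 249.3], [0.0, 416.2, 189.2], [0.0, 0.0, 1.0]] [[-1.0, -0.007, 0.024, 548.868], [-0.024, 0.492, -0.87, 214.751], [-0.005, -0.871, -0.492, 624.616], [0.0, 0.0, 0.0, 1.0]]
top [[499.0, 0.0, 258.4], [0.0, 499.0, 192.9], [0.0, 0.0, 1.0]] [[0.026, -0.999, 0.032, -347.761], [-0.986, -0.031, -0.163, 548.718], [0.164, -0.027, -0.986, 838.378], [0.0, 0.0, 0.0, 1.0]]
```

View pics/top0.png

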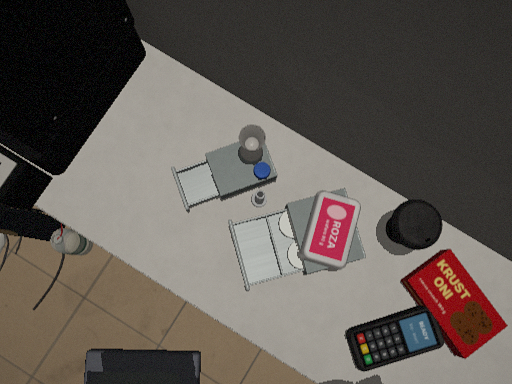

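View pics/side0.png

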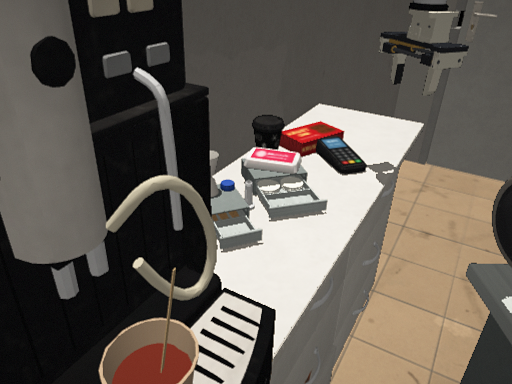

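The top view shows the narrow unit at about (240,168) and the wide unit at about (300,240). Both open towards image left (+y world).

```bash
cat >h.py <<'E'
import numpy as np,cv2
def load(n):
    return dict(np.load(n))
def ray(c,u,v,z):
    T=c["camera_from_world"];R=T[:3,:3];t=T[:3,3];C=-R.T@t
    d=R.T@np.linalg.solve(c["K"],[u,v,1.]);s=(z-C[2])/d[2];return C+s*d
def proj(c,p):
    T=c["camera_from_world"];q=c["K"]@(T[:3,:3]@np.array(p,float)+T[:3,3]);return q[:2]/q[2]
E
python3 - <<'E'
from h import *
c=load("top0.npz")
im=c["color"][120:300,160:380,::-1]
cv2.imwrite("pics/crop0.png",cv2.resize(im[:90,:130],None,fx=6,fy=6,interpolation=cv2.INTER_CUBIC))
cv2.imwrite("pics/crop1.png",cv2.resize(im[60:180,60:220],None,fx=5,fy=5,interpolation=cv2.INTER_CUBIC))
E
```

```text
(no output)
```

View pics/crop0.png

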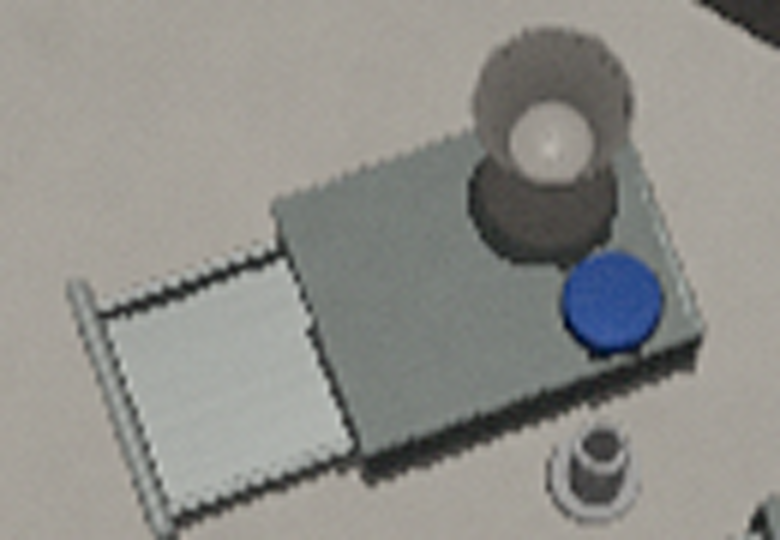

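View pics/crop1.png

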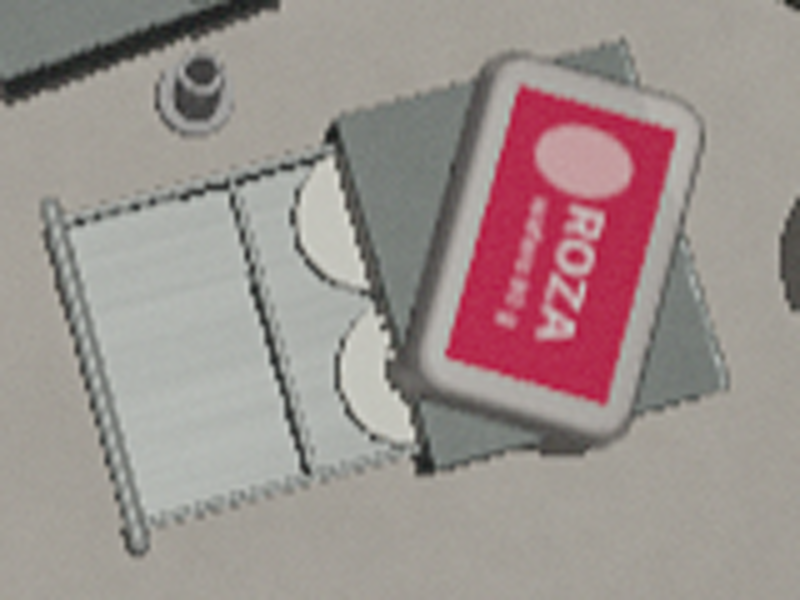

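The narrow unit's top corners and lip ends are clear in the crop, and its tray looks home. On the wide unit, the lip runs crop (50,203)–(138,548). Next I'll project these points.

```bash
python3 - <<'E'
from h import *
c=load("top0.npz")
def P(l,f,o,z): return np.array([ray(c,(x+.5)/f-.5+o[0],(y+.5)/f-.5+o[1],z)[:2] for x,y in l])
for n,f,o,cor,lip,w in(("narrow",6,(160,120),[(275,203),(362,455),(703,328)],[(80,285),(165,532)],84),("wide",5,(220,180),[(335,125),(428,470),(728,385),(625,42)],[(50,203),(138,548)],130)):
    C=P(cor,f,o,45);L=P(lip,f,o,34.5)
    print(n,"corners",C.round(1).tolist(),"lip",L.round(1).tolist())
    print(" front w",np.linalg.norm(C[1]-C[0]),"side",np.linalg.norm(C[2]-C[1]),"liplen",np.linalg.norm(L[1]-L[0]))
    # x axis: front to back; 
    yv=[C[0]-C[1],L[0]-L[1]];xv=C[2]-C[1]
    for v in yv: print(" yaw from y", np.degrees(np.arctan2(v[1],v[0]))-90)
    print(" yaw from x",np.degrees(np.arctan2(xv[1],xv[0])))
    yx=np.arctan2(xv[1],xv[0]);ex=np.array([np.cos(yx),np.sin(yx)])
    v=yv[1];ey=v/np.linalg.norm(v);ex2=np.array([ey[1],-ey[0]])
    print(" front mid",C[:2].mean(0),"lip mid",L.mean(0),"dist",(C[:2].mean(0)-L.mean(0))@ex2,ex2)
E
```

```text
narrow corners [[629.0, -234.1], [552.8, -263.2], [594.7, -364.2]] lip [[604.0, -175.3], [529.3, -204.7]]
 front w 81.5710346383816 side 109.30605034565146 liplen 80.30454274586984
 yaw from y -69.03690577561525
 yaw from y -68.51617430239095
 yaw from x -67.45025047720213
 front mid [ 590.90629299 -248.64456387] lip mid [ 566.66426155 -190.03259679] dist 63.4180324591822 [ 0.36623856 -0.93052099]
wide corners [[539.9, -383.0], [418.8, -417.7], [451.3, -523.8], [573.4, -487.4]] lip [[510.0, -281.8], [389.2, -317.0]]
 front w 125.93973114732492 side 110.9853455860049 liplen 125.85765045431846
 yaw from y -74.0010131519412
 yaw from y -73.75307132917065
 yaw from x -72.98343256404354
 front mid [ 479.3779656  -400.30986523] lip mid [ 449.58422442 -299.40301277] dist 105.21274241240387 [ 0.27977755 -0.96006485]
```

```bash
python3 - <<'E'
from h import *
c=load("top0.npz")
d=c["depth"];v,u=np.mgrid[:384,:512];K=c["K"];T=c["camera_from_world"]
p=np.stack([(u-K[0,2])/K[0,0]*d,(v-K[1,2])/K[1,1]*d,d],-1)
w=(p-T[:3,3])@T[:3,:3]
np.save("w.npy",w)
def st(n,m):
    q=w[m];print(n,len(q),q.min(0).round(),q.max(0).round()) if len(q) else print(n,0)
ok=d>0
m=ok&(w[...,2]>60)
for x0 in range(200,900,50):
    q=w[m&(w[...,0]>x0)&(w[...,0]<x0+50)]
    if len(q): print(x0,"ymin left part", q[q[:,1]>-150][:,1].min() if (q[:,1]>-150).any() else None, [(int(a),) for a in np.percentile(q[:,2],[50,99])])
for px in [(145,45),(100,120),(45,200),(20,180),(75,240),(140,365),(415,225),(252,140),(259,198)]:
    print(px,w[px[1],px[0]].round())
E
```

```text
400 ymin left part None [(65,), (69,)]
450 ymin left part None [(67,), (121,)]
500 ymin left part 68.04866677416277 [(102,), (284,)]
550 ymin left part 22.304690599489593 [(253,), (454,)]
600 ymin left part -9.446705808118969 [(368,), (561,)]
650 ymin left part -36.28547980139316 [(331,), (519,)]
700 ymin left part -65.45645254144497 [(281,), (426,)]
750 ymin left part -95.34520773525799 [(211,), (335,)]
800 ymin left part -149.93575125885016 [(154,), (249,)]
850 ymin left part -130.8039656098105 [(110,), (168,)]
(145, 45) [ 856. -102.   -3.]
(100, 120) [693. -32.  19.]
(45, 200) [541.  63.  -1.]
(20, 180) [559.  64. 106.]
(75, 240) [ 494.  139. -415.]
(140, 365) [ 128.    4. -713.]
(415, 225) [ 504. -594.  102.]
(252, 140) [ 646. -317.   84.]
(259, 198) [ 548. -333.   58.]
```

Call:
carry_out(motion=[[1,39,-17,13,-10.5],[1,78,-34,26,-21],[1,117,-52,40,-31.5],[1,156,-69,53,-42],[1,195,-86,66,-52.5],[1,234,-103,80,-63],[1,273,-120,93,-74],[1,311,-138,106,-84.4],[1,311,-138,106,-84.4],[1,311,-138,106,-84.4]])

```text
time: 1.35
tool_pos: [432.9, -242.2, 120.3]
tcp_rot: [-3.141, -0.001, 1.856]
contact_force: [0.4, -0.7, -0.3]
grip_width: 0.7
```

```bash
python3 - <<'E'
from plant import bot
import cv2,numpy as np
c=bot.capture("top"); cv2.imwrite("pics/top1.png",c["color"][:,:,::-1]); np.savez("top1.npz",**c)
c=bot.capture("side"); cv2.imwrite("pics/side1.png",c["color"][:,:,::-1])
o=bot.get_obs()
print({k:np.round(v,3) for k,v in o.items()})
E
```

```text
{'time': np.float64(1.45), 'joint_positions': array([-6.660e-01,  4.070e-01,  1.751e+00,  1.000e-03,  9.840e-01,
       -9.500e-01]), 'dq': array([-0.006, -0.004,  0.   ,  0.002, -0.001, -0.002]), 'tau': array([ 4.9300e-01, -4.2028e+01, -2.0146e+01,  3.8000e-02,  9.9000e-02,
        8.0000e-03]), 'tool_pos': array([ 432.729, -242.842,  120.664]), 'tcp_rot': array([ 3.141e+00, -1.000e-03,  1.854e+00]), 'contact_force': array([-0.622, -0.918, -0.507]), 'moment': array([ 0.03 , -0.158, -0.004]), 'grip_width': np.float64(0.496)}
```

View pics/top1.png

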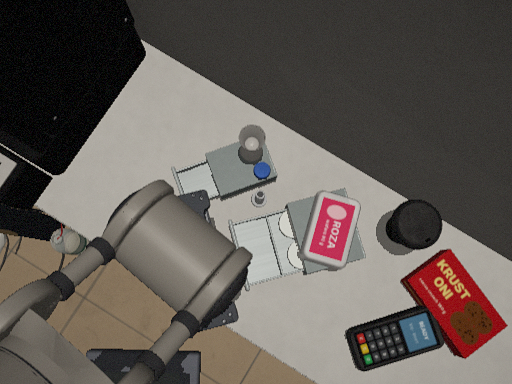

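View pics/side1.png

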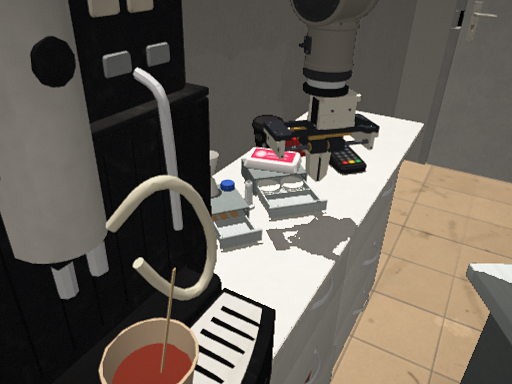

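The tool sits about 59 mm in front of the wide lip, and nothing has been disturbed. I'll lower it and push.

Call:
carry_out(motion=[[1,0,0,40,0],[1,0,1,80,0],[1,0,1,100,0],[1,-20,1,100,0],[1,-36,1,100,0],[1,-48,1,100,0],[1,-58,1,100,0],[1,-68,1,100,0],[1,-78,1,100,0],[1,-84,1,100,0]])

```text
time: 2.7
tool_pos: [457.4, -323.6, 20.6]
tcp_rot: [3.141, -0.001, 1.854]
contact_force: [0.1, 1.8, 1.6]
grip_width: 0.8
```

```bash
python3 - <<'E'
from plant import bot
import cv2,numpy as np
c=bot.capture("top"); cv2.imwrite("pics/top2.png",c["color"][:,:,::-1])
o=bot.get_obs()
print({k:np.round(o[k],3) for k in ("time","tool_pos","tcp_rot","contact_force","joint_positions")})
E
```

```text
{'time': np.float64(2.75), 'tool_pos': array([ 457.647, -324.295,   20.645]), 'tcp_rot': array([3.141, 0.   , 1.854]), 'contact_force': array([-1.238,  0.127,  0.776]), 'joint_positions': array([-7.530e-01,  6.450e-01,  1.658e+00,  1.000e-03,  8.370e-01,
       -1.037e+00])}
```

View pics/top2.png

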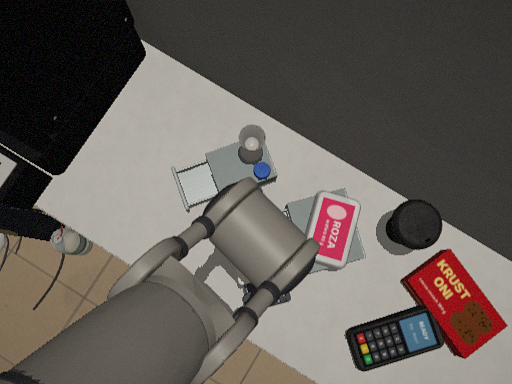

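The arm hides the tray. I'll go on slowly until the force shows the stop.

Call:
carry_out(motion=[[1,-2,0,0,0],[1,-4,0,0,0],[1,-6,0,0,0],[1,-7,0,0,0]])

```text
time: 3.25
tool_pos: [459.6, -331.0, 20.6]
tcp_rot: [3.141, 0.0, 1.854]
contact_force: [-0.6, 1.5, 0.3]
grip_width: 0.5
```

Call:
carry_out(motion=[[1,-1,0,0,0],[1,-2,0,0,0]])

```text
time: 3.5
tool_pos: [459.6, -331.2, 20.5]
tcp_rot: [-3.141, -0.003, 1.854]
contact_force: [-1.7, 9.4, 6.7]
grip_width: 0.4
```

Call:
carry_out(motion=[[1,-2,0,0,0],[1,-3,0,0,0],[1,-3,0,0,0]])

```text
time: 3.88
tool_pos: [459.6, -331.2, 20.5]
tcp_rot: [-3.14, -0.009, 1.854]
contact_force: [-1.9, 12.9, 8.3]
grip_width: 0.3
```

The TCP no longer advances and the force has risen to 13 N, so this is the stop. Backing off and lifting.

Call:
carry_out(motion=[[1,15,0,0,0],[1,40,0,0,0],[1,70,0,-30,0],[1,100,0,-80,0],[1,140,0,-110,0],[1,140,0,-110,0]])

```text
time: 4.62
tool_pos: [421.3, -196.5, 134.0]
tcp_rot: [3.14, -0.005, 1.857]
contact_force: [-0.1, 0.1, 0.3]
grip_width: 0.7
```

```bash
python3 - <<'E'
from plant import bot
import cv2,numpy as np
c=bot.capture("top"); cv2.imwrite("pics/top3.png",c["color"][:,:,::-1]); np.savez("top3.npz",**c)
im=c["color"][130:300,160:380,::-1]
cv2.imwrite("pics/crop3.png",cv2.resize(im,None,fx=3.5,fy=3.5,interpolation=cv2.INTER_CUBIC))
o=bot.get_obs()
print({k:np.round(o[k],3) for k in ("time","tool_pos","tcp_rot","contact_force","joint_positions")})
E
```

```text
{'time': np.float64(4.675), 'tool_pos': array([ 421.315, -197.522,  132.788]), 'tcp_rot': array([ 3.141, -0.006,  1.856]), 'contact_force': array([-0.059,  0.337,  0.966]), 'joint_positions': array([-0.606,  0.342,  1.816,  0.005,  0.988, -0.894])}
```

View pics/crop3.png

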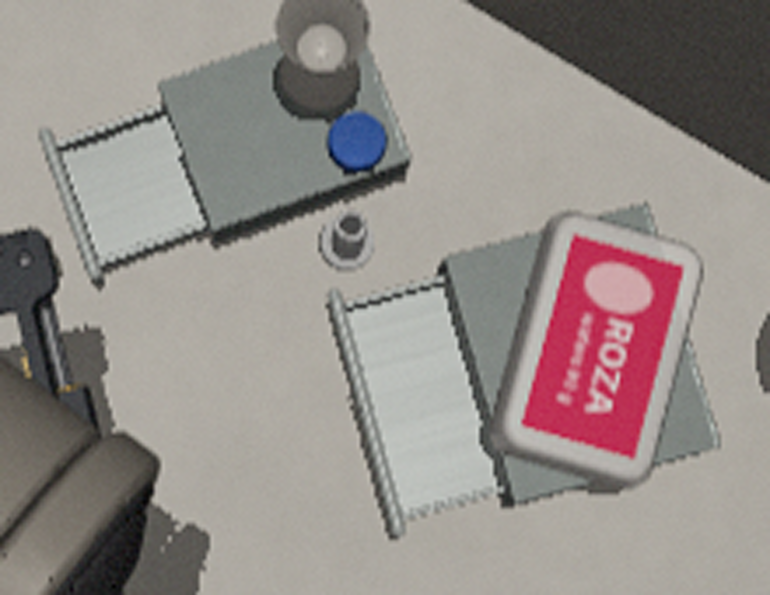

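The wide tray is home: the divider is hidden, and the lip is about 58.7 mm from the housing front against 58.5 expected. The bystanders haven't moved. Now over the narrow pocket.

Call:
carry_out(motion=[[1,-15,36,0,-1.3],[1,-29,72,0,-2.6],[1,-44,108,0,-4],[1,-58,144,0,-5.3],[1,-58,144,20,-5.3],[1,-58,144,50,-5.3],[1,-58,144,70,-5.3],[1,-58,144,70,-5.3]])

```text
time: 5.68
tool_pos: [574.4, -212.5, 59.3]
tcp_rot: [-3.139, -0.009, 1.948]
contact_force: [0.1, 0.2, -0.2]
grip_width: 0.5
```

```bash
python3 - <<'E'
from plant import bot
from h import *
c=bot.capture("top"); 
d=bot.capture("side"); 
o=bot.get_obs()
print({k:np.round(o[k],3) for k in ("time","tool_pos","tcp_rot","contact_force","joint_positions")})
im=d["color"][100:290,170:370,::-1]
cv2.imwrite("pics/s4.png",cv2.resize(im,None,fx=3,fy=3,interpolation=cv2.INTER_CUBIC))
cv2.imwrite("pics/t4.png",c["color"][:,:,::-1])
p=o["tool_pos"];L=np.array([566.7,-190.]);ex=np.array([.368,-.93]);ey=-np.array([-.93,-.368])
print("behind lip",(p[:2]-L)@ex,"lateral",(p[:2]-L)@ey)
# lip measured in side view
print("proj lip mid, tcp in crop:",(proj(d,[*L,34.5])-[170,100])*3,(proj(d,p)-[170,100])*3)
for s in (-42,42): print((proj(d,[*(L+s*ey),34.5])-[170,100])*3)
E
```

```text
{'time': np.float64(5.775), 'tool_pos': array([ 575.855, -212.955,   62.055]), 'tcp_rot': array([ 3.141, -0.006,  1.948]), 'contact_force': array([-0.429, -0.128, -0.595]), 'joint_positions': array([-0.481,  0.667,  1.463,  0.005,  1.016, -0.861])}
behind lip 24.716943109338853 lateral 0.06639483666191388
proj lip mid, tcp in crop: [212.8386873  393.22300962] [199.64778606 335.12109834]
[275.65699732 380.4260433 ]
[147.75217179 406.48204105]
```

View pics/s4.png

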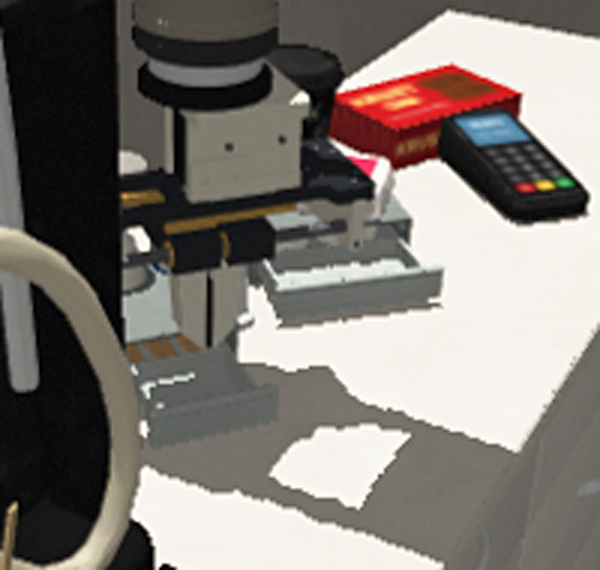

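View pics/t4.png

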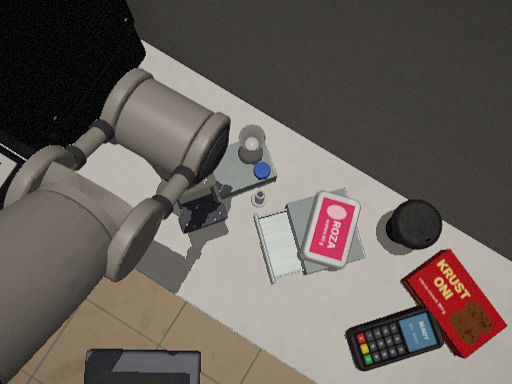

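```bash
python3 - <<'E'
from plant import bot
from h import *
from scipy.spatial import cKDTree
c=bot.capture("top");d=c["depth"];K=c["K"];T=c["camera_from_world"];v,u=np.mgrid[:384,:512]
p=np.stack([(u-K[0,2])/K[0,0]*d,(v-K[1,2])/K[1,1]*d,d],-1)
w=(p-T[:3,3])@T[:3,:3]; w0=np.load("w.npy"); d0=load("top0.npz")["depth"]
arm=(d>0)&(d0>0)&(d0-d>60)&(w[...,2]>60)
mach=(d0>0)&(w0[...,2]>40)&(w0[...,1]>-150)
A=w[arm];M=w0[mach];print(len(A),len(M))
for s in (0,40,80,95):
    B=A+s*np.array([-.368,.93,0]); dd,i=cKDTree(M).query(B);k=dd.argmin();print(s,dd[k].round(),B[k].round(),M[i[k]].round())
    # plan distance to machine face line (z<any)
    a=np.array([856,-102.]);b=np.array([541,63.]);n=np.array([a[1]-b[1],b[0]-a[0]]);n/=np.linalg.norm(n);
    f=(B[:,:2]-a)@n;g=((np.array([600,-300])-a)@n);print("  signed to face",(f*np.sign(g))[B[:,0]>541].min())
E
```

```text
34055 20961
0 151.0 [ 610. -157.  404.] [689. -29. 396.]
  signed to face 162.76952732248864
40 130.0 [ 595. -120.  404.] [678. -22. 380.]
  signed to face 136.6467771716175
80 112.0 [ 611. -111.  397.] [678. -22. 380.]
  signed to face 110.52402702074627
95 105.0 [605. -97. 397.] [667. -16. 369.]
  signed to face 100.72799571416962
```

Plenty of clearance. Lowering into the pocket and starting the pull; contact is expected after about 12 mm.

Call:
carry_out(motion=[[1,0,0,15,0],[1,0,0,30,0],[1,0,0,43,0],[1,0,0,43,0]])

```text
time: 6.32
tool_pos: [575.3, -212.2, 18.1]
tcp_rot: [-3.141, -0.007, 1.948]
contact_force: [-0.5, -0.2, 0.1]
grip_width: 0.5
```

Call:
carry_out(motion=[[1,5,0,0,0],[1,10,0,0,0],[1,15,0,0,0],[1,22,0,0,0],[1,30,0,0,0],[1,38,0,0,0],[1,46,0,0,0],[1,54,0,0,0]])

```text
time: 7.32
tool_pos: [555.0, -161.6, 18.6]
tcp_rot: [-3.141, -0.007, 1.948]
contact_force: [-0.7, -2.6, -0.6]
grip_width: 0.3
```

```bash
python3 - <<'E'
from plant import bot
from h import *
c=bot.capture("top");d=bot.capture("side"); o=bot.get_obs()
print({k:np.round(o[k],3) for k in ("time","tool_pos","tcp_rot","contact_force","joint_positions")})
im=d["color"][100:290,170:370,::-1]
cv2.imwrite("pics/s5.png",cv2.resize(im,None,fx=3,fy=3,interpolation=cv2.INTER_CUBIC))
E
```

```text
{'time': np.float64(7.425), 'tool_pos': array([ 554.936, -160.801,   18.51 ]), 'tcp_rot': array([-3.141, -0.008,  1.949]), 'contact_force': array([-0.618, -0.592,  0.107]), 'joint_positions': array([-0.418,  0.674,  1.603,  0.007,  0.871, -0.8  ])}
```

View pics/s5.png

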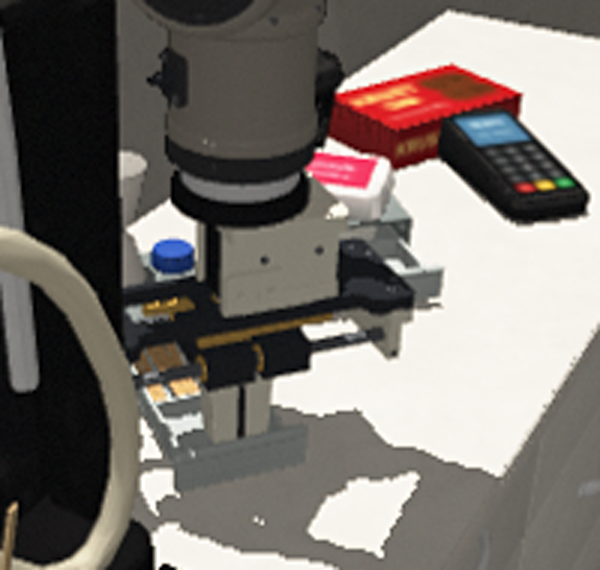

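The lip follows the tip, with about 33 mm left to the stop.

Call:
carry_out(motion=[[1,8,0,0,0],[1,15,0,0,0],[1,22,0,0,0],[1,27,0,0,0],[1,30,0,0,0]])

```text
time: 8.05
tool_pos: [543.7, -132.5, 18.7]
tcp_rot: [-3.141, -0.009, 1.949]
contact_force: [0.6, -2.4, -1.2]
grip_width: 0.4
```

Call:
carry_out(motion=[[1,2,0,0,0],[1,4,0,0,0],[1,5,0,0,0]])

```text
time: 8.43
tool_pos: [543.6, -132.0, 18.9]
tcp_rot: [3.141, -0.001, 1.95]
contact_force: [3.6, -21.2, -9.1]
grip_width: 0.3
```

Call:
carry_out(motion=[[1,1.5,0,0,0],[1,2.5,0,0,0]])

```text
time: 8.68
tool_pos: [543.7, -132.2, 18.9]
tcp_rot: [3.14, 0.003, 1.95]
contact_force: [2.0, -14.8, -6.9]
grip_width: 0.5
```

The TCP doesn't advance at 21 N, so the tray is at its stop. Its travel comes to about 80 mm. I'll free the tip from the lip, lift and retreat.

Call:
carry_out(motion=[[1,-6,0,0,0],[1,-12,0,0,0],[1,-12,0,0,0],[1,-12,0,-30,0],[1,-12,0,-70,0],[1,-12,0,-120,0],[1,-12,0,-160,0],[1,-12,0,-160,0]])

```text
time: 9.68
tool_pos: [549.2, -143.1, 182.5]
tcp_rot: [3.135, 0.008, 1.95]
contact_force: [0.3, 1.0, -0.6]
grip_width: 0.3
```

Call:
carry_out(motion=[[1,0,-40,0,0],[1,0,-80,0,0],[1,0,-120,0,0],[1,0,-150,0,0],[1,0,-150,0,0],[1,0,-150,0,0]])

```text
time: 10.42
tool_pos: [410.1, -198.4, 180.9]
tcp_rot: [3.135, 0.007, 1.95]
contact_force: [0.8, -0.1, 0.2]
grip_width: 0.6
```

```bash
python3 - <<'E'
from plant import bot
from h import *
c=bot.capture("top");d=bot.capture("side"); o=bot.get_obs(); np.savez("top6.npz",**c)
print({k:np.round(o[k],3) for k in ("time","tool_pos","contact_force")})
cv2.imwrite("pics/s6.png",cv2.resize(d["color"][100:290,170:370,::-1],None,fx=3,fy=3,interpolation=cv2.INTER_CUBIC))
cv2.imwrite("pics/t6.png",cv2.resize(c["color"][100:300,130:380,::-1],None,fx=3,fy=3,interpolation=cv2.INTER_CUBIC))
E
```

```text
{'time': np.float64(10.525), 'tool_pos': array([ 410.46 , -198.272,  181.046]), 'contact_force': array([-0.166,  0.96 ,  0.32 ])}
```

View pics/t6.png

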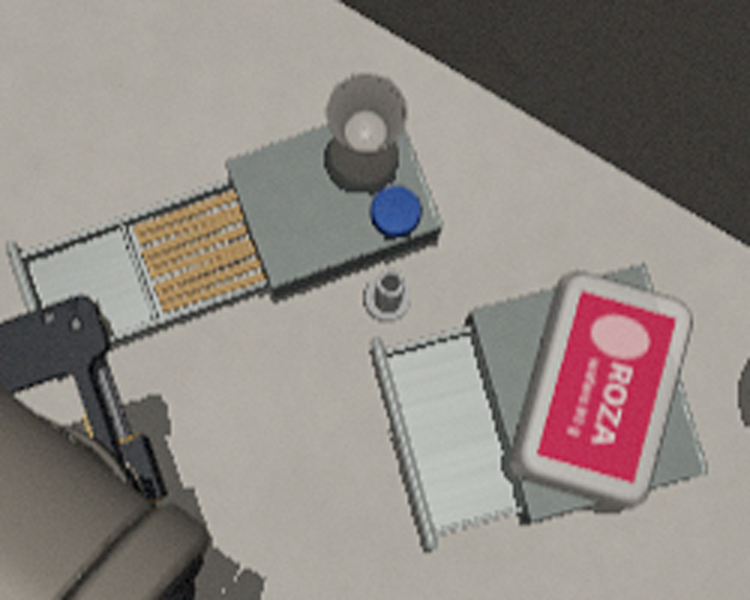

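View pics/s6.png

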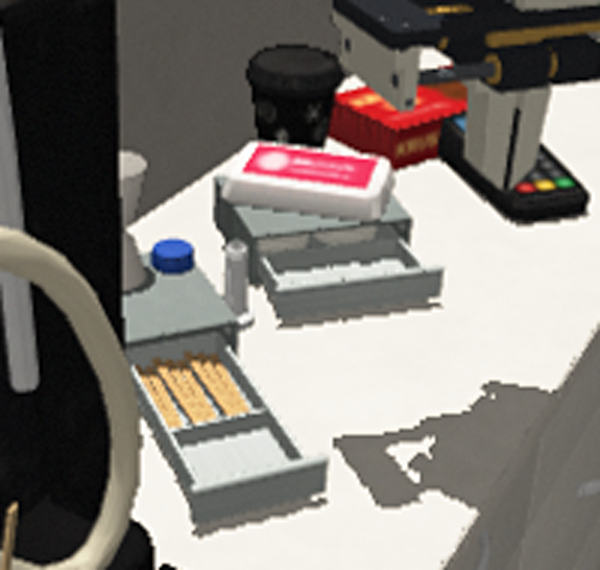

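Wide tray home, narrow tray out with the stirrers showing, everything else in place. One numeric check, then hand in.

```bash
python3 - <<'E'
from plant import bot
from h import *
a=load("top0.npz");b=load("top6.npz")
f=lambda x,y:ray(b,(x+.5)/3-.5+130,(y+.5)/3-.5+100,34.5)[:2]
n=f(12,245); print("narrow moved",(n-[604,-175.3])@[-.368,.93])
L=(f(377,342)+f(430,547))/2; print("wide lip to housing front",(np.array([479.4,-400.3])-L)@[.28,-.96])
for nm,(u0,u1,v0,v1) in dict(jigger_cap=(235,280,122,182),nozzle=(247,270,186,208),sweets=(300,365,188,268)).items():
    g=np.abs(a["color"][v0:v1,u0:u1].astype(int)-b["color"][v0:v1,u0:u1]).mean(-1);print(nm,"changed px share",(g>40).mean().round(4))
bot.close_job()
E
```

```text
narrow moved 74.78661378274548
wide lip to housing front 57.77288861966508
jigger_cap changed px share 0.0
nozzle changed px share 0.0
sweets changed px share 0.0017
the job is handed in; nothing more can be done
```

I pushed the wide tray home first, then hooked the closed fingertips behind the narrow tray's lip and drew it out to its stop. Neither lip was gripped. I handed the job in at about 10.5 s, with the arm lifted clear of everything.

| Check | Result |
|---|---|
| Wide tray, at the push | The tip stopped moving while the force rose to about 13 N. |
| Wide tray, last picture | The lip is 57.8 mm in front of the housing, against 58.5 mm expected when home. |
| Narrow tray, at the pull | The tip stopped moving while the force rose to about 21 N. |
| Narrow tray, last picture | It moved about 75 mm from a start about 5 mm out, so about 80 mm in all, which matches the stop. |
| Jigger, bottle cap, nozzle and sweets pack | Before and after pictures are essentially identical. |

No check failed. The picture distances are good to a few millimetres only, so the force readings are the firmer evidence that both trays reached their ends.

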